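File the jar and the tablet bottle between the rails and take off the safety cap

ROBOT

A 7-joint arm with a two-finger parallel gripper is mounted at the origin on a cart in front of the work surface, level with it; the furniture and walls round the work are solid. World frame = base frame: x ahead of the robot, y to its left, z up, the work surface at z = 0. Lengths are in m, angles in rad, forces in N, time in s.
With the tool pointing down it reaches from about 0.4 to 0.85 m from the base axis. Payload 4.5 kg.
Tool frame: the origin (TCP) lies midway between the tips of the shut fingers; the grasp point (between the pads) lies arm.grip_depth behind it (arm.grip_depth is the distance from the TCP to the grasp point, in m); z points along the fingers, y is the line along which they close (so a half turn about z gives the same grasp; the last joint's range is limited). The gripper opens to 88 mm and grips with 3 to 60 N. Pads are 18 mm wide; open, the fingers measure 123 mm over their backs; the gripper's body (75 mm by 187 mm) begins 45 mm behind the grasp point.
Start: joints at [-1.067, 0.689, -0.195, 1.565, 0.157, 0.902, -0.215], TCP at [0.283, 0.557, 0.239] pointing down, gripper open.
Joint ranges: [-3.01, 3.01], [-0.46, 2.08], [-1.47, 1.51], [0.13, 2.56], [-1, 4.14], [0.04, 2.09], [-2.66, 2.66]. Speed limits (rad/s): [2.57, 2.57, 3.14, 3.14, 3.14, 3.14, 3.14].

INTERFACE

Orientations are given as a rotation vector (axis times angle).
In Python, from bench import status, imaging, job, arm gives the robot as it stands. The module is installed in compiled form; this text tells all that it offers.
- The arm moves only by the tool play_rows, never from a script. Its argument "moves" is text: rows parted by semicolons, each of 4 numbers parted by spaces: the shift along the world's x, y, z in m, then the turn about the world's z in rad. In form: tx ty tz spin; .... A call has 1 to 20 rows; each row shifts and turns the commanded pose from where the row before left it; what a row does not reach is not made up. A row lasts 1/10 s, in which the tool goes at most 50 mm and 8.59 degrees, less where a joint would pass 70% of its speed; a pose out of reach is approached as far as the arm can. A call is refused whole if a number of a shift passes 0.05 or a number of a turn 0.15, either way. A call with a gripper value outside its range is refused whole. "claw" is the opening, from 0 (shut) to 1 (fully open), set as the call begins (left out, the last holds). The fingers move at their own pace and stop on an object; "newtons" is the grip in N (left out, the last holds). Time passes only in rows, so rows that do not move let the fingers close. It gives the time, the measured TCP pose, the force, the opening and the grip force at its end, in the units of the state.
- status.observe(): the state, without advancing time (a new reading comes with each control period).
- imaging.grab_frame(name): name is "side" or "top" or "wrist"; returns the picture (480x640x3 uint8, blue, green, red); there is no depth.
- imaging.camera_model(name): a dict with "intrinsics" (3x3 intrinsics, pixels), "R" (3x3) and "t" (3): a world point X has camera coordinates R X + t. Camera axes: x right, y down, z forward; pixel columns grow to the right and rows downward; lengths in m; the calibration is good to about 2 mm. The wrist camera is an equidistant fisheye: a pixel r from the principal point sees the ray r / f radians off the axis. A picture is of the moment at which its call begins: read the wrist's pose just before it. camera_model takes no time and is no camera call; for the wrist camera it gives the pose at the moment of the call.
- job.job_done(): hands the job in; it is judged then, once.
Trained networks look in the newest picture that a camera, given by its name, has taken for a name from the list of things; names that differ only in an ending like _2 or _b are one class to them, and where a whole thing is asked for, a point or a joint stands for the part that bears it (a point fixed in the world has none). Each returns a list of dicts, best first, with "confidence" (0 to 1); they miss things now and then, are a little off and sometimes report something else, mostly with a low value. They report only what shows in the picture. A call takes as long as a camera call. They do not tell look-alikes from the thing itself.
- imaging.boxes_of(camera, label): "pixel" ([column, row] in pixels, amid what is visible of it).
- imaging.trace(camera, label): "region" (480x640 bool, what is visible of it) and "pixel" ([column, row] in pixels, amid what is visible of it).
- imaging.tip_of(camera, label): "pixel" ([column, row] in pixels: a listed point, or the origin of a listed thing).
The state is a dict: "time": time; "joint_pos": joint angles; "qvel": joint speeds; "effort": joint torques, N m; "ee_pos": TCP position; "ee_rot": TCP orientation; "contact_force": force on the tool from outside, world axes, zero at the start; "moment": the same for the moment, N m; "opening": finger opening in m; "grip_force": force on a finger pad.
Only numpy, scipy, OpenCV 4.12 (cv2) and the standard library are available. Lean on these libraries where they do the work, as an engineer would, in place of code of your own. Each camera call takes 0.05 s, during which the arm holds its last target. There are 200 camera calls.

TASK

Slide the low square jar through the open mouth of the wooden guide rails until it is against the end stop, then the tall tablet bottle right behind it, so that the two stand in single file and the rails keep the bottle from turning; keep both upright and down at desk level, never lifted over the rails. Then press the bottle's safety cap down, turn it anticlockwise (seen from above) about a sixth of a turn while it is held down, lift it straight off, and finish still holding the cap in the gripper, upright, about 5 cm above the open bottle: do not put it down or let go. Leave everything else on the desk where it is.

Things in the scene. Friction and masses are not known exactly. Their poses are not given: they have to be found in the camera images.
- rack: U-shaped wooden rack fixed to the desk: two parallel rails and an end stop, no floor. Origin on the desk amid the channel, z up; the channel runs along its y axis. Channel 61 mm wide (inner faces at x = -30.5 and +30.5 mm), rails 8 mm thick, tops 28 mm above the desk, straight from y = -60 to +60 mm. Turned up to 0.2 rad. Jar is home with its origin at rack y = -33 mm, the bottle at +21 mm.
- rack_mouth (a point): centre of the rack's open mouth, on the desk, at rack y = +85 mm (the side to the robot's left). From y = +60 mm on the rail ends flare outward about 34 degrees, so the mouth is about 89 mm wide inside and the rack about 106 mm wide overall there.
- rack_stop (a point): middle of the inner face of the end stop, on the desk, at rack y = -60 mm (the far end from the mouth)
- bottle: tall tablet bottle: square brown body, paper band, round white cap; loose, about 0.25 kg, 110 mm tall with the cap. Origin at the centre of its underside, z up, sides along x and y. Body 54x54 mm up to 70 mm, shoulder to 76 mm, neck 27 mm in diameter up to 97 mm, with three lugs that hold the cap. It turns with the cap unless it stands between the rails.
- cap: round white ribbed push-and-turn cap, 50 mm in diameter, 24 mm tall, hollow, about 0.04 kg, may be gripped round its side. Origin at the centre of its lower edge, z up; closed, it is 86 mm above the bottle's underside and its axes are along the bottle's. Pulled without being pressed and turned, it lifts the whole bottle.
- cap_top (a point): centre of the cap's top, 24 mm above its lower edge. A spring resists pressing: 5 N at first, 1 N more per mm. Pushed down over 4 mm (9 N) it is out of its notches; it bottoms at 7.5 mm (13 N). Held down, it must be turned anticlockwise from above by 45 to 78 degrees (aim at 60 to 65; stop at about 82), then lifts straight off. It does not turn clockwise, nor at all unless down.
- jar: low square grey jar with a flat square metal lid that stays shut, 54x54x72 mm, no neck, loose, about 0.22 kg. Origin at the centre of its underside, z up, the sides along its x and y axes. Jar and bottle jam on the desk if dragged in a stiff grip that bears down: push them low, or ease them a few mm off the desk as they are moved.
- mug_tea: beige mug, bystander, 94 mm tall, loose. Origin at its underside.
- stapler: dark blue and black stapler, bystander, 151 mm long, loose. Origin at its underside.
- tape_measure: yellow tape measure, bystander, 60 mm tall, loose. Origin at its underside.
- marker: short flat highlighter pen with a black cap, bystander, 118x16x14 mm, loose. Origin at its underside.
- eraser: small eraser in a sleeve, bystander, 48x21x12 mm, loose. Origin at its underside.
- phone: black phone lying flat, bystander, 140x70x9 mm, loose. Origin at its underside.
- sticky_pad: block of sticky notes, bystander, 75x75x16 mm, loose. Origin at its underside.
Mind the look-alikes: they are no part of the job. There is more than one size of the jar; the job needs the smaller.

How it is judged:
On the way, in this order (a step that is already met when the one before it is completed fails the run):
1. the jar stands between the rails against the end stop (y of jar in the frame of rack below -0.026 m and x of jar in the frame of rack between -0.008 and 0.008 m and angle between jar's own z axis and vertical below 0.1 rad), for 0.2 s.
2. the bottle, still capped, stands between the rails right behind the jar (all of step 1 and y of bottle in the frame of rack between 0.01 and 0.034 m and horizontal distance between bottle and jar below 0.063 m and x of bottle in the frame of rack between -0.008 and 0.008 m and angle between bottle's own z axis and vertical below 0.1 rad and z of cap in the frame of bottle below 0.089 m and horizontal distance between cap and bottle below 0.006 m), for 0.2 s.
3. the cap is pressed down and turned while the bottle stands in the rails (y of bottle in the frame of rack between 0.01 and 0.034 m and horizontal distance between bottle and jar below 0.063 m and x of bottle in the frame of rack between -0.008 and 0.008 m and angle between bottle's own z axis and vertical below 0.1 rad and z of cap in the frame of bottle below 0.089 m and horizontal distance between cap and bottle below 0.006 m and z of cap in the frame of bottle below 0.084 m and angle between the x axis of cap and the x axis of bottle, either way round above 0.3 rad), for 0.05 s.
At the end, for the whole second after the job is handed in: Jar upright between the rails within 7 mm of the end stop; bottle upright behind it, at most 9 mm from it; cap held still in the fingers, touching nothing else, within 20 degrees of upright, its lower edge 20 mm or more above the bottle's rim, its centre within 40 mm of the bottle's axis (all of step 1 and y of bottle in the frame of rack between 0.01 and 0.034 m and horizontal distance between bottle and jar below 0.063 m and x of bottle in the frame of rack between -0.008 and 0.008 m and angle between bottle's own z axis and vertical below 0.1 rad and z of cap in the frame of bottle above 0.117 m and horizontal distance between cap and bottle below 0.04 m and angle between cap's own z axis and vertical below 0.35 rad and linear speed of cap below 0.03 m/s and contact force between the fingers and cap above 1 N and contact force between cap and bottle below 0.05 N and contact force between cap and jar below 0.05 N and contact force between cap and rack below 0.05 N and linear speed of bottle below 0.02 m/s); the arm keeps its last pose, push and grip.
It fails at once if the jar or the bottle is lifted more than 25 mm or tipped over (more than 0.4 rad) (height (world z) of any of jar, bottle above 0.025 m or angle between any of jar, bottle's own z axis and vertical above 0.4 rad).
It fails at once if one of the other things on the desk is moved by more than 30 mm (distance of any of mug_tea, stapler, tape_measure, marker, eraser, phone, sticky_pad from where it was at the start of the episode above 0.03 m).
It also fails if it takes over 72 s, if anything falls off the work surface, if the arm or the gripper's body presses on something with over 40 N, if the wrist force passes 120 N, or if a joint passes its speed limit or range.

## Working session

There is one attempt and no reset: what is moved stays moved. The work goes in short steps, Python scripts to look and compute and a tool call to move; the robot and the scene stay as the last step left them, time stands still between calls to the robot, and variables do not carry over. Pictures are saved under pics/ and viewed, at most 10 in all, crops included, and the job is handed in when it is done.

Besides the shell and the picture viewer there is one more tool, called after "Emit:" as name(argument=value, ...) on one line, values as JSON. play_rows: Moves the arm, as the interface text tells. Its arguments: {"type":"object","properties":{"moves":{"type":"string"},"claw":{"type":"number"},"newtons":{"type":"number"}},"required":["moves"]}

```bash
mkdir -p pics; cat > h.py <<'E'
import numpy as np, cv2
from bench import status, imaging, job, arm
def ray(name,px):
    m=imaging.camera_model(name);K=np.array(m["intrinsics"]);R=np.array(m["R"]);t=np.array(m["t"])
    x=(px[0]-K[0,2])/K[0,0];y=(px[1]-K[1,2])/K[1,1]
    if name=="wrist":
        r=np.hypot(x,y);d=np.array([x/r*np.sin(r),y/r*np.sin(r),np.cos(r)]) if r>1e-9 else np.array([0,0,1.])
    else: d=np.array([x,y,1.])
    return -R.T@t, R.T@d
def at(name,px,z):
    c,d=ray(name,px); return c+d*(z-c[2])/d[2]
def proj(name,X):
    m=imaging.camera_model(name);K=np.array(m["intrinsics"]);c=np.array(m["R"])@X+np.array(m["t"])
    if name=="wrist":
        r=np.hypot(c[0],c[1]);th=np.arctan2(r,c[2]);c=np.array([c[0]/r*th,c[1]/r*th,1])
    p=K@c;return p[:2]/p[2]
E
python3 - <<'E'
from h import *
print(status.observe(), arm.grip_depth)
for n in ("top","side"):
    im=imaging.grab_frame(n);cv2.imwrite(f"pics/{n}0.png",im)
    c,d=ray(n,(320,240));print(n,c,d)
    for l in ["rack","rack_mouth","rack_stop","bottle","cap","cap_top","jar","mug_tea","stapler","tape_measure","phone"]:
        f=imaging.tip_of if n=="top" else imaging.boxes_of
        try: print(l,[(np.round(r["pixel"]),round(r["confidence"],2),np.round(at(n,r["pixel"],0)[:2],3)) for r in f(n,l)][:4])
        except Exception as e: print(l,e)
E
```

```text
{'time': 0.0, 'joint_pos': array([-1.06721564,  0.68996725, -0.19452004,  1.56631588,  0.15730288,
        0.90249096, -0.21513572]), 'qvel': array([-0.00019229, -0.00029777, -0.00129619,  0.00132968, -0.00154099,
       -0.00010721,  0.00073515]), 'effort': array([-1.25149018e-04, -5.27590442e+01, -1.26701698e+00, -1.53437376e+01,
       -5.26601414e-02,  6.46327069e-03,  1.60459613e-04]), 'ee_pos': array([0.28269434, 0.55672293, 0.23792812]), 'ee_rot': array([-7.31015857e-01, -3.05505888e+00,  2.77307616e-03]), 'contact_force': array([-0.4842194 , -0.59402592, -0.79701165]), 'moment': array([0.03181447, 0.02339446, 0.00919088]), 'grip_force': 0.0, 'opening': 0.08814111939358875} 0.0187
top [ 0.38065418 -0.11672562  1.18123386] [ 0.14460525 -0.00393147 -0.98958062]
rack [(array([401., 251.]), 0.55, array([ 0.529, -0.315]))]
rack_mouth [(array([362., 246.]), 0.69, array([ 0.539, -0.221]))]
rack_stop [(array([422., 255.]), 0.92, array([ 0.52 , -0.367]))]
bottle [(array([251., 282.]), 0.77, array([0.45, 0.04])), (array([485., 214.]), 0.54, array([ 0.622, -0.522])), (array([402., 248.])
[... 1043 characters left out ...]
])), (array([276., 251.]), 0.71, array([0.46 , 0.096]))]
bottle [(array([277., 249.]), 0.58, array([0.468, 0.11 ]))]
cap [(array([275., 230.]), 0.79, array([0.511, 0.253])), (array([368., 262.]), 0.41, array([ 0.682, -0.092]))]
cap_top [(array([275., 231.]), 0.77, array([0.508, 0.248])), (array([298., 227.]), 0.44, array([0.591, 0.242]))]
jar [(array([324., 247.]), 0.97, array([0.605, 0.056])), (array([315., 314.]), 0.74, array([ 0.425, -0.296]))]
mug_tea [(array([262., 214.]), 0.79, array([0.517, 0.408]))]
stapler [(array([301., 226.]), 0.84, array([0.604, 0.247]))]
tape_measure [(array([366., 262.]), 0.62, array([ 0.675, -0.092]))]
phone [(array([253., 247.]), 0.93, array([0.404, 0.161]))]
```

```bash
python3 - <<'E'
import cv2
im=cv2.imread("pics/top0.png");cv2.imwrite("pics/topc.png",cv2.resize(im[160:360,120:520],(800,400),interpolation=cv2.INTER_CUBIC))
im=cv2.imread("pics/side0.png");cv2.imwrite("pics/sidec.png",cv2.resize(im[180:360,210:410],(667,600),interpolation=cv2.INTER_CUBIC))
E
```

```text
(no output)
```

View pics/topc.png

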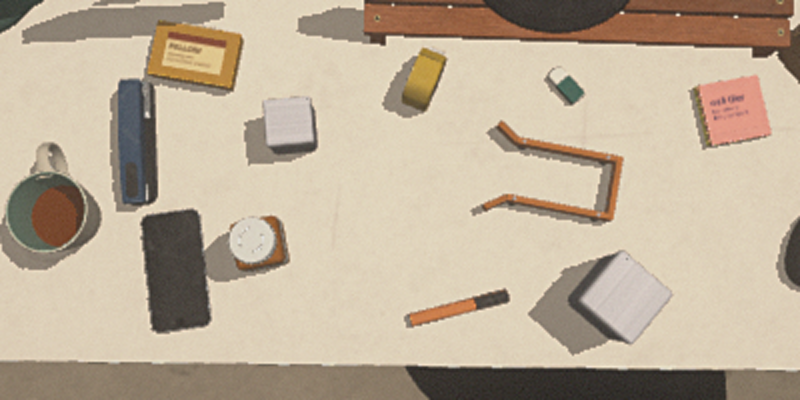

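View pics/sidec.png

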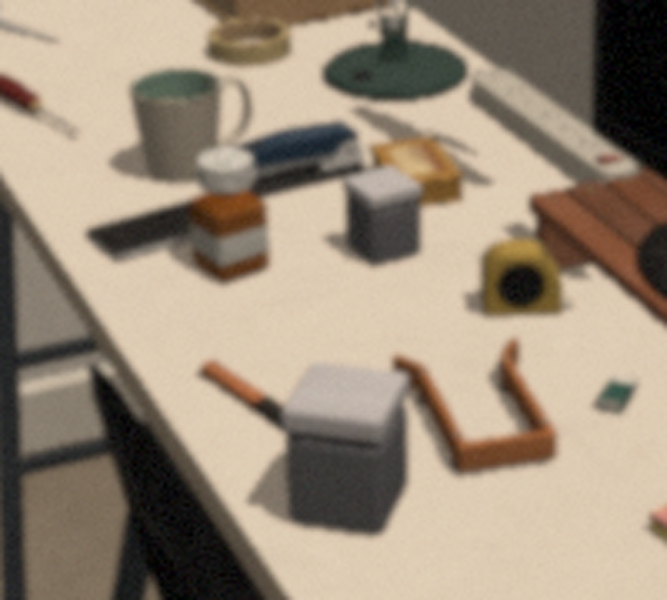

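The low jar needed is at full-picture top (264,222), side (324,247). The large look-alike is at top (430,308). The bottle is at (249,281), and the rack's mouth faces left at about (362,246). The small one fits "smaller jar". I'll move over them and confirm with a near crop from the wrist camera.

Emit:
play_rows(moves="0.017 -0.038 0.006 0.033;0.017 -0.038 0.006 0.033;0.017 -0.038 0.006 0.033;0.017 -0.038 0.006 0.033;0.017 -0.038 0.006 0.033;0.017 -0.038 0.006 0.033;0.017 -0.038 0.006 0.033;0.017 -0.038 0.006 0.033;0.017 -0.038 0.006 0.033;0.017 -0.038 0.006 0.033;0.017 -0.038 0.006 0.033;0.017 -0.038 0.006 0.033;0.017 -0.038 0.006 0.033;0.017 -0.038 0.006 0.033;0 0 0 0;0 0 0 0;0 0 0 0", claw=1, newtons=30)

```text
time: 2.9
ee_pos: [0.5204, 0.0268, 0.3227]
ee_rot: [-0.009, -3.141, -0.002]
contact_force: [0.6, -0.2, -0.9]
opening: 0.0882
grip_force: 0.0
```

```bash
python3 - <<'E'
from h import *
c,d=ray("wrist",(320.01,240));print(c,d)
im=imaging.grab_frame("wrist");cv2.imwrite("pics/w0.png",im)
np.savez("w0.npz",**{k:np.array(v) for k,v in imaging.camera_model("wrist").items()})
for l,z in [("jar",0),("bottle",0),("cap_top",.11),("rack_mouth",0),("rack_stop",0)]:
    print(l,[(np.round(r["pixel"]),round(r["confidence"],2),np.round(at("wrist",r["pixel"],z)[:2],3)) for r in imaging.tip_of("wrist",l)][:3])
E
```

```text
[0.43991542 0.02553328 0.4681109 ] [ 3.04279918e-01  4.09125207e-04 -9.52582576e-01]
jar [(array([305., 242.]), 0.67, array([0.592, 0.006]))]
bottle []
cap_top [(array([330., 133.]), 0.8, array([0.448, 0.036])), (array([198., 286.]), 0.47, array([ 0.606, -0.109]))]
rack_mouth []
rack_stop [(array([ 56., 203.]), 0.59, array([ 0.527, -0.384]))]
```

View pics/w0.png

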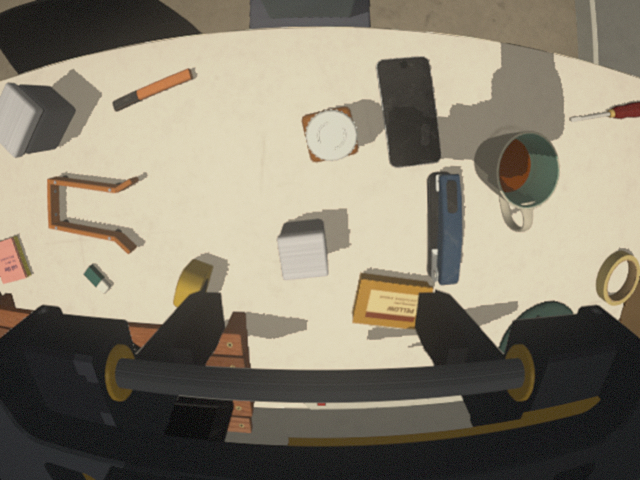

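The wrist view shows the small jar with its lid at about (305,255), the bottle cap at (330,133), the rack on the left from (50,180) to (140,245), and the large jar at (35,118). I'll rectify them onto their known heights to get position and yaw.

```bash
cat >> h.py <<'E'
def rect(name,im,x0,x1,y0,y1,z,s=0.0005):
    # rows: x decreasing downward; cols: y decreasing rightward
    xs=np.arange(x1,x0,-s);ys=np.arange(y1,y0,-s)
    m=imaging.camera_model(name);K=np.array(m["intrinsics"]);R=np.array(m["R"]);t=np.array(m["t"])
    Y,X=np.meshgrid(ys,xs);P=np.stack([X,Y,np.full_like(X,z)],-1)@R.T+t
    if name=="wrist":
        r=np.hypot(P[...,0],P[...,1]);th=np.arctan2(r,P[...,2]);u=P[...,0]/r*th;v=P[...,1]/r*th
    else: u=P[...,0]/P[...,2];v=P[...,1]/P[...,2]
    return cv2.remap(im,(u*K[0,0]+K[0,2]).astype(np.float32),(v*K[1,1]+K[1,2]).astype(np.float32),cv2.INTER_CUBIC)
E
python3 - <<'E'
from h import *
w=cv2.imread("pics/w0.png");t=cv2.imread("pics/top0.png")
def grid(a,x1,y1,s):
    for k in range(0,a.shape[0],int(round(.02/s))): cv2.line(a,(0,k),(6,k),(0,0,255),1)
    for k in range(0,a.shape[1],int(round(.02/s))): cv2.line(a,(k,0),(k,6),(0,0,255),1)
    return a
A=grid(rect("wrist",w,.54,.64,-.05,.05,.072,.0005),0,0,.0005)
B=grid(rect("wrist",w,.40,.50,-.02,.08,.070,.0005),0,0,.0005)
B2=grid(rect("wrist",w,.40,.50,-.02,.08,.110,.0005),0,0,.0005)
C=grid(rect("top",t,.44,.62,-.40,-.20,.028,.0005),0,0,.0005)
D=grid(rect("wrist",w,.44,.62,-.40,-.20,.028,.0005),0,0,.0005)
o=np.zeros((570,800,3),np.uint8);o[:200,:200]=A;o[:200,200:400]=B;o[:200,400:600]=B2
o[205:565,:400]=C;o[205:565,400:800]=D
cv2.imwrite("pics/rect.png",o)
E
```

```text
(no output)
```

View pics/rect.png

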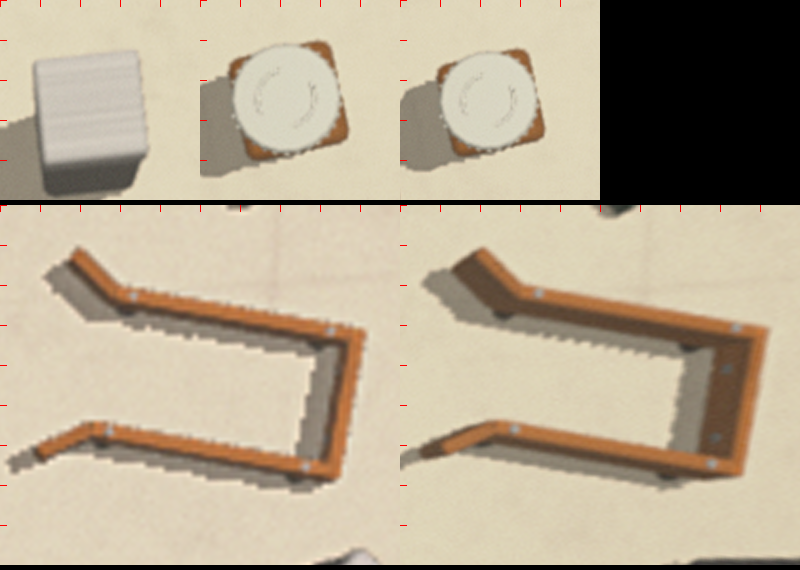

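Rectified measurements:

| Thing | Position (m) | Yaw (rad) | Check |
|---|---|---|---|
| Jar | (0.587, 0.004) | +0.115 | lid 53 mm wide, which fits |
| Rack | centre (0.533, -0.310) | -0.174 | rails 68 mm apart, expected 69 |
| Bottle | (0.453, 0.036) | about +0.15 | |

The grey jar at wrist (305,255) is the small one, so I'll grasp it along its y.

Emit:
play_rows(moves="0.0067 -0.0023 -0.028 0.012;0.0067 -0.0023 -0.028 0.012;0.0067 -0.0023 -0.028 0.012;0.0067 -0.0023 -0.028 0.012;0.0067 -0.0023 -0.028 0.012;0.0067 -0.0023 -0.028 0.012;0.0067 -0.0023 -0.028 0.012;0.0067 -0.0023 -0.028 0.012;0.0067 -0.0023 -0.028 0.012;0.0067 -0.0023 -0.028 0.012;0 0 0 0;0 0 0 0;0 0 0 0")

```text
time: 4.5
ee_pos: [0.5885, 0.0028, 0.0442]
ee_rot: [-0.176, 3.135, 0.001]
contact_force: [-0.2, 0.8, 0.2]
opening: 0.0882
grip_force: 0.0
```

Emit:
play_rows(moves="0 0 0 0;0 0 0 0;0 0 0 0;0 0 0 0;0 0 0 0;0 0 0 0;0 0 0 0;0 0 0 0;0 0 0 0;0 0 0 0", claw=0.3, newtons=25)

```text
time: 5.5
ee_pos: [0.5882, 0.0035, 0.0432]
ee_rot: [-0.177, 3.136, 0.002]
contact_force: [-1.6, 4.0, 4.9]
opening: 0.0538
grip_force: 25.0
```

Emit:
play_rows(moves="0 0 0.004 0;0 0 0 0;-0.0043 -0.024 0 -0.048;-0.0043 -0.024 0 -0.048;-0.0043 -0.024 0 -0.048;-0.0043 -0.024 0 -0.048;-0.0043 -0.024 0 -0.048;-0.0043 -0.024 0 -0.048;0 0 0 0;0 0 0 0;0 0 0 0")

```text
time: 6.6
ee_pos: [0.5623, -0.1403, 0.0466]
ee_rot: [-0.273, -3.13, -0.002]
contact_force: [1.4, 0.2, -3.0]
opening: 0.0537
grip_force: 25.0
```

```bash
python3 - <<'E'
from h import *
o=status.observe();print(o["ee_pos"],o["ee_rot"],o["contact_force"])
w=imaging.grab_frame("wrist");t=imaging.grab_frame("top")
cv2.imwrite("pics/w1.png",w)
A=rect("wrist",w,.46,.64,-.40,-.10,.028,.0006)
B=rect("wrist",w,.50,.62,-.20,-.08,.074,.0006)
C=rect("top",t,.46,.64,-.40,-.10,.028,.0006)
o=np.zeros((600,720,3),np.uint8);o[:300,:500]=A;o[:200,502:702]=B;o[300:,:500]=C
cv2.imwrite("pics/rect1.png",o)
E
```

```text
[ 0.56232238 -0.140343    0.04657718] [-2.73067556e-01 -3.12961960e+00 -1.90183038e-03] [ 1.35443694  0.21063316 -3.03069585]Traceback (most recent call last):
  File "<stdin>", line 8, in <module>
ValueError: could not broadcast input array from shape (300,501,3) into shape (300,500,3)
```

```bash
python3 - <<'E'
from h import *
w=cv2.imread("pics/w1.png");t=imaging.grab_frame("top")
A=rect("wrist",w,.46,.64,-.40,-.10,.028,.0006)
B=rect("wrist",w,.50,.62,-.20,-.08,.074,.0006)
C=rect("top",t,.46,.64,-.40,-.10,.028,.0006)
o=np.zeros((600,720,3),np.uint8);o[:300,:500]=A[:300,:500];o[:200,502:702]=B[:200,:200];o[300:,:500]=C[:300,:500]
cv2.imwrite("pics/rect1.png",o)
E
```

```text
(no output)
```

View pics/rect1.png

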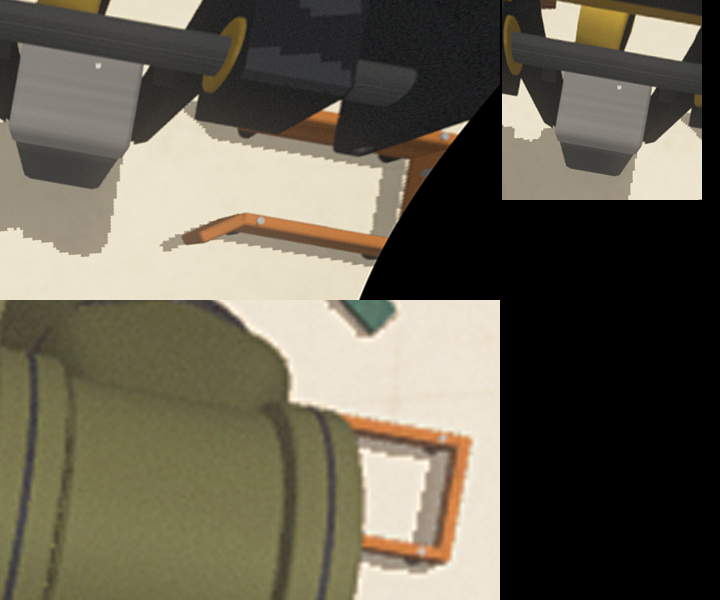

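The jar sits centred in the grip. The rack's screws at (261,220) and (444,136) confirm the rack pose within 1–2 mm. Sliding in.

Emit:
play_rows(moves="0.0005 -0.012 0 0;-0.0020 -0.012 0 0;-0.0021 -0.012 0 0;-0.0021 -0.012 0 0;-0.0021 -0.012 0 0;-0.0021 -0.012 0 0;-0.0021 -0.012 0 0;-0.0021 -0.012 0 0;-0.0021 -0.012 0 0;-0.0021 -0.012 0 0;-0.0021 -0.012 0 0;-0.0021 -0.012 0 0;0 0 0 0;0 0 0 0")

```text
time: 8.15
ee_pos: [0.5396, -0.2856, 0.0467]
ee_rot: [0.277, 3.129, 0.001]
contact_force: [0.4, 0.2, -1.7]
opening: 0.0536
grip_force: 25.0
```

Emit:
play_rows(moves="-0.0012 -0.0057 0 0;-0.0012 -0.0057 0 0;-0.0012 -0.0057 0 0;-0.0012 -0.0057 0 0;-0.0012 -0.0057 0 0;-0.0012 -0.0057 0 0;-0.0012 -0.0057 0 0;-0.0012 -0.0057 0 0;-0.0012 -0.0057 0 0;-0.0012 -0.0045 0 0;0 0 0 0;0 0 0 0")

```text
time: 9.35
ee_pos: [0.5276, -0.3415, 0.0467]
ee_rot: [-0.276, -3.129, -0.0]
contact_force: [-0.2, 0.4, -2.1]
opening: 0.0541
grip_force: 25.0
```

Emit:
play_rows(moves="-0.0003 -0.001 0 0;-0.0003 -0.001 0 0;0 0 -0.001 0;0 0 -0.001 0;0 0 -0.0015 0;0 0 0 0;0 0 0 0")

```text
time: 10.05
ee_pos: [0.5277, -0.3422, 0.0432]
ee_rot: [0.274, 3.129, 0.002]
contact_force: [1.2, 5.1, 0.2]
opening: 0.054
grip_force: 25.0
```

Emit:
play_rows(moves="0 0 0 0;0 0 0 0;0 0 0 0;0 0 0 0;0 0 0 0;0 0 0 0", claw=0.72)

```text
time: 10.65
ee_pos: [0.527, -0.3437, 0.0433]
ee_rot: [0.276, 3.129, -0.0]
contact_force: [0.7, -0.7, -0.0]
opening: 0.0633
grip_force: 0.0
```

Emit:
play_rows(moves="0 0 0.02 0;0 0 0.035 0;0 0 0.045 0;0 0 0.045 0;-0.0064 0.0316 0.02 -0.102;-0.0064 0.0316 0.015 -0.102;-0.0064 0.0316 0.015 -0.102;-0.0064 0.0316 0.01 -0.102;-0.0064 0.0316 0 -0.102;-0.0064 0.0316 0 -0.102;-0.0064 0.0316 0 -0.102;-0.0064 0.0316 0 -0.102;-0.0064 0.0316 0 -0.102;-0.0064 0.0316 0 -0.102;-0.0064 0.0316 0 -0.102;-0.0064 0.0316 0 -0.102;0 0 0 0;0 0 0 0", claw=1)

```text
time: 12.45
ee_pos: [0.4502, 0.0362, 0.2484]
ee_rot: [2.02, 2.406, -0.0]
contact_force: [-0.6, -0.6, -0.1]
opening: 0.088
grip_force: 0.0
```

```bash
python3 - <<'E'
from h import *
o=status.observe();print(o["ee_pos"],o["ee_rot"],o["joint_pos"])
w=imaging.grab_frame("wrist");t=imaging.grab_frame("top")
A=rect("wrist",w,.40,.50,-.02,.08,.071,.0004)[:250,:250]
B=rect("wrist",w,.40,.50,-.02,.08,.110,.0004)[:250,:250]
C=rect("top",t,.46,.60,-.40,-.20,.028,.0005)[:280,:400]
D=rect("top",t,.46,.60,-.40,-.20,.072,.0005)[:280,:400]
o=np.zeros((540,800,3),np.uint8);o[:250,:250]=A;o[:250,260:510]=B;o[255:535,:400]=C;o[255:535,400:]=D
cv2.imwrite("pics/rect2.png",o);cv2.imwrite("pics/w2.png",w)
print([(np.round(at("wrist",r["pixel"],.11)[:2],4),r["confidence"]) for r in imaging.tip_of("wrist","cap_top")])
E
```

```text
[0.45017967 0.03619912 0.24837348] [ 2.01952248e+00  2.40593656e+00 -3.02458539e-05] [-0.1731104   0.45294608 -0.01403324  2.06011384  0.01101311  0.62835255
 -0.02044632]
[(array([0.4489, 0.0355]), 0.59)]
```

View pics/rect2.png

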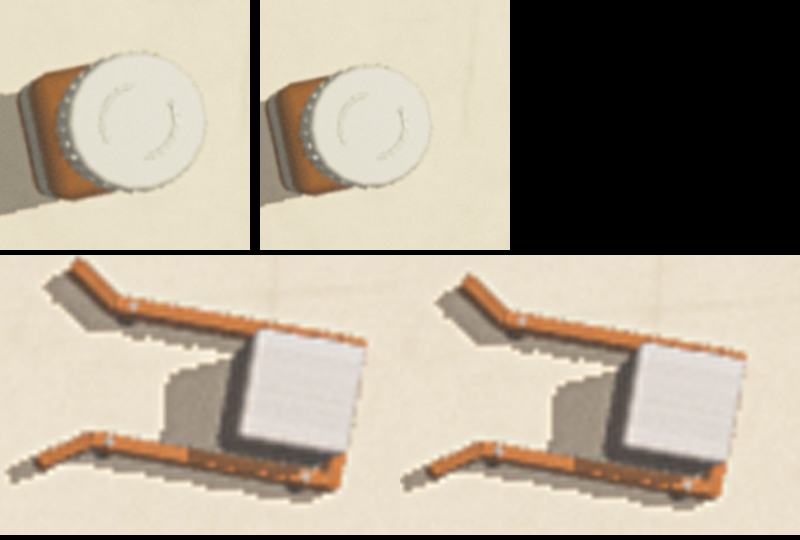

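The jar is home: its lid sits against the stop side, at panel (303,390). The cap centre is (0.4496, 0.0352), straight under the tool, and the tool yaw matches the bottle. Descending to the body, keeping the palm clear of the cap.

Emit:
play_rows(moves="-0.0005 -0.001 -0.03 0.01;0 0 -0.04 0.005;0 0 -0.04 0;0 0 -0.035 0;0 0 -0.025 0;0 0 -0.015 0;0 0 -0.010 0;0 0 0 0;0 0 0 0;0 0 0 0")

```text
time: 13.6
ee_pos: [0.4503, 0.0345, 0.0541]
ee_rot: [2.005, 2.417, 0.002]
contact_force: [0.4, -0.8, -0.2]
opening: 0.0882
grip_force: 0.0
```

Emit:
play_rows(moves="0 0 0 0;0 0 0 0;0 0 0 0;0 0 0 0;0 0 0 0;0 0 0 0;0 0 0 0;0 0 0 0;0 0 0 0;0 0 0 0", claw=0.3, newtons=25)

```text
time: 14.6
ee_pos: [0.4502, 0.0348, 0.0534]
ee_rot: [2.005, 2.418, 0.001]
contact_force: [1.4, -0.4, 3.0]
opening: 0.0536
grip_force: 24.9
```

Emit:
play_rows(moves="0 0 0.002 0;0 0 0.002 0;0 0 0 0;0.0113 -0.0175 0 -0.036;0.0113 -0.0175 0 -0.036;0.0113 -0.0175 0 -0.036;0.0113 -0.0175 0 -0.036;0.0113 -0.0175 0 -0.036;0.0113 -0.0175 0 -0.036;0.0113 -0.0175 0 -0.036;0.0113 -0.0175 0 -0.036;0.0113 -0.0175 0 -0.036;0.0113 -0.0175 0 -0.036;0 0 0 0;0 0 0 0;0 0 0 0")

```text
time: 16.2
ee_pos: [0.5615, -0.1388, 0.0568]
ee_rot: [-2.403, -2.02, 0.001]
contact_force: [-0.0, 0.3, -3.0]
opening: 0.0537
grip_force: 24.9
```

Emit:
play_rows(moves="0.0019 0 0 0;-0.0021 -0.0117 0 0;-0.0021 -0.0117 0 0;-0.0021 -0.0117 0 0;-0.0021 -0.0117 0 0;-0.0021 -0.0117 0 0;-0.0021 -0.0117 0 0;-0.0021 -0.0117 0 0;-0.0021 -0.0117 0 0;-0.0021 -0.0117 0 0;-0.0021 -0.0117 0 0;-0.0021 -0.0117 0 0;-0.0021 -0.0117 0 0;0 0 0 0;0 0 0 0")

```text
time: 17.7
ee_pos: [0.5394, -0.2807, 0.0572]
ee_rot: [-2.406, -2.019, -0.001]
contact_force: [0.4, 0.3, -3.8]
opening: 0.0536
grip_force: 24.9
```

Emit:
play_rows(moves="-0.0004 -0.002 0 0;-0.0004 -0.002 0 0;-0.0004 -0.002 0 0;-0.0003 -0.0015 0 0;-0.0002 -0.001 0 0;0 0 0 0;0 0 0 0")

```text
time: 18.4
ee_pos: [0.5377, -0.2891, 0.0572]
ee_rot: [-2.406, -2.02, -0.0]
contact_force: [-0.1, 0.7, -4.1]
opening: 0.054
grip_force: 24.9
```

Emit:
play_rows(moves="-0.0002 -0.001 0 0;-0.0002 -0.001 0 0;0 0 0 0;0 0 0 0")

```text
time: 18.8
ee_pos: [0.5373, -0.2912, 0.0572]
ee_rot: [-2.406, -2.02, -0.0]
contact_force: [0.2, -0.2, -3.7]
opening: 0.0541
grip_force: 24.9
```

Emit:
play_rows(moves="-0.0002 -0.001 0 0;-0.0002 -0.001 0 0;-0.0002 -0.001 0 0;0 0 0 0;0 0 0 0")

```text
time: 19.3
ee_pos: [0.5371, -0.2924, 0.0573]
ee_rot: [-2.404, -2.02, -0.002]
contact_force: [0.5, 5.1, -1.1]
opening: 0.054
grip_force: 24.8
```

Emit:
play_rows(moves="0.0001 0.0008 0 0;0 0 -0.001 0;0 0 -0.001 0;0 0 -0.0015 0;0 0 0 0;0 0 0 0;0 0 0 0")

```text
time: 20.0
ee_pos: [0.5372, -0.2925, 0.0536]
ee_rot: [-2.405, -2.02, -0.002]
contact_force: [0.9, 5.3, -1.0]
opening: 0.054
grip_force: 24.8
```

Emit:
play_rows(moves="0 0 0 0;0 0 0 0;0 0 0 0;0 0 0 0;0 0 0 0;0 0 0 0", claw=1)

```text
time: 20.6
ee_pos: [0.5368, -0.2936, 0.0538]
ee_rot: [2.406, 2.02, -0.0]
contact_force: [-1.3, -0.3, -0.2]
opening: 0.088
grip_force: 0.0
```

Emit:
play_rows(moves="0 0 0.02 0;0 0 0.03 0;0 0 0.045 0;0 0 0.045 0;0 0 0.045 0;0 0 0.03 0;0 0 0 0;0 0 0 0")

```text
time: 21.4
ee_pos: [0.5368, -0.2934, 0.2691]
ee_rot: [2.405, 2.019, 0.001]
contact_force: [0.6, -0.4, -1.6]
opening: 0.0882
grip_force: 0.0
```

```bash
python3 - <<'E'
from h import *
o=status.observe();print(o["ee_pos"],o["ee_rot"],o["joint_pos"])
w=imaging.grab_frame("wrist")
A=rect("wrist",w,.45,.61,-.40,-.20,.110,.0005)[:320,:400]
B=rect("wrist",w,.45,.61,-.40,-.20,.072,.0005)[:320,:400]
cv2.imwrite("pics/rect3.png",np.hstack([A,B]))
print([(np.round(at("wrist",r["pixel"],.11)[:2],4),r["confidence"]) for r in imaging.tip_of("wrist","cap_top")])
E
```

```text
[ 0.53677608 -0.29340747  0.26913372] [2.40532975e+00 2.01945736e+00 5.57873862e-04] [ 0.45352573  0.63264457 -0.05067993  1.57676129  0.03742707  0.93215136
  0.21638016]
[(array([ 0.5366, -0.2862]), 0.95)]
```

View pics/rect3.png

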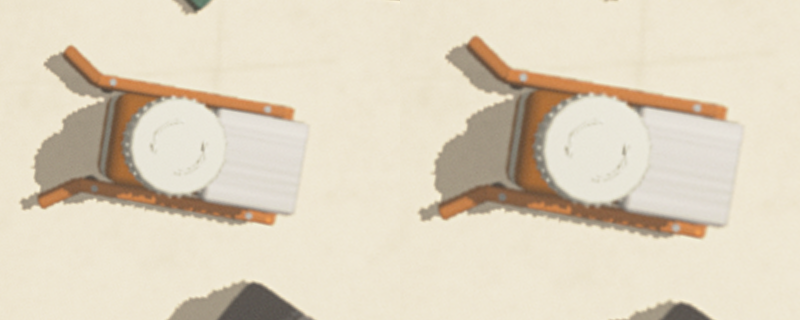

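The bottle stands between the rails right behind the jar, with the cap at panel (179,146), about (0.537, -0.2895). Taking hold of the cap.

Emit:
play_rows(moves="0.0002 0.002 -0.035 0;0 0.0019 -0.04 0;0 0 -0.04 0;0 0 -0.03 0;0 0 -0.02 0;0 0 -0.012 0;0 0 -0.006 0;0 0 0 0;0 0 0 0;0 0 0 0")

```text
time: 22.5
ee_pos: [0.5377, -0.2899, 0.0868]
ee_rot: [2.405, 2.019, 0.001]
contact_force: [-0.3, 0.3, 0.1]
opening: 0.088
grip_force: 0.0
```

Emit:
play_rows(moves="0 0 0 0;0 0 0 0;0 0 0 0;0 0 0 0;0 0 0 0;0 0 0 0;0 0 0 0;0 0 0 0;0 0 0 0", claw=0.3, newtons=45)

```text
time: 23.4
ee_pos: [0.5373, -0.2896, 0.0858]
ee_rot: [2.406, 2.02, 0.001]
contact_force: [1.2, -0.2, -0.2]
opening: 0.0482
grip_force: 45.0
```

Emit:
play_rows(moves="0 0 -0.001 0;0 0 -0.001 0;0 0 -0.001 0;0 0 -0.001 0;0 0 -0.001 0;0 0 -0.001 0;0 0 -0.001 0;0 0 0 0;0 0 0 0")

```text
time: 24.3
ee_pos: [0.5378, -0.2897, 0.0801]
ee_rot: [2.405, 2.019, 0.001]
contact_force: [-0.6, 1.7, 10.1]
opening: 0.0483
grip_force: 45.0
```

Emit:
play_rows(moves="0 0 -0.001 0;0 0 -0.0008 0;0 0 0 0;0 0 0 0.06;0 0 0 0.06;0 0 0 0.06;0 0 0 0.06;0 0 0 0.06;0 0 0 0;0 0 0 0")

```text
time: 25.3
ee_pos: [0.5383, -0.2899, 0.0787]
ee_rot: [2.075, 2.355, 0.002]
contact_force: [-0.6, 0.8, 11.5]
opening: 0.048
grip_force: 45.0
```

Emit:
play_rows(moves="0 0 0 0.06;0 0 0 0.06;0 0 0 0.06;0 0 0 0.06;0 0 0 0.06;0 0 0 0.06;0 0 0 0.06;0 0 0 0.06;0 0 0 0.06;0 0 0 0.06;0 0 0 0.06;0 0 0 0.06;0 0 0 0.06;0 0 0 0;0 0 0 0;0 0 0 0")

```text
time: 26.9
ee_pos: [0.5386, -0.2898, 0.0788]
ee_rot: [1.024, 2.966, -0.0]
contact_force: [0.2, -0.2, 11.4]
opening: 0.0484
grip_force: 45.0
```

```bash
python3 - <<'E'
from h import *
o=status.observe();r=o["ee_rot"];print(o["ee_pos"],2*np.degrees(np.arctan2(r[1],r[0]))-90,o["contact_force"],o["moment"])
w=imaging.grab_frame("wrist");B=rect("wrist",w,.45,.61,-.40,-.20,.103,.0005)[:320,:400]
cv2.imwrite("pics/rect4.png",np.hstack([B,cv2.resize(w,(427,320))[:,:400]]))
E
```

```text
[ 0.53863895 -0.28982737  0.07875787] 51.924447965138995 [ 0.22375629 -0.17440239 11.44566768] [0.00704885 0.06362782 0.05579284]
```

View pics/rect4.png

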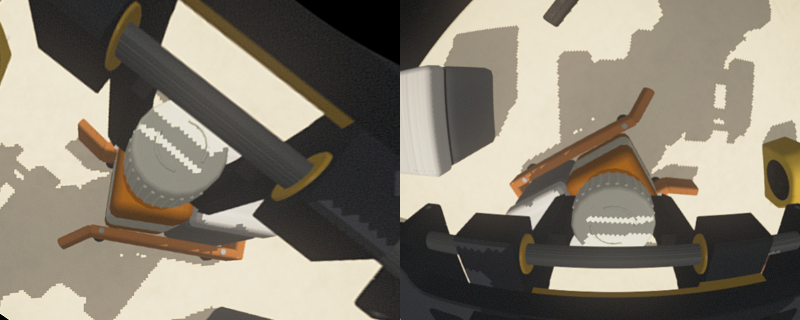

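The tool has turned 61.8° with the cap held down at about 11.4 N and little torque. The bottle is still square in the rails. Lifting slowly and watching the weight.

Emit:
play_rows(moves="0 0 0.002 0;0 0 0.002 0;0 0 0.002 0;0 0 0.002 0;0 0 0.002 0;0 0 0.002 0;0 0 0 0;0 0 0 0;0 0 0 0;0 0 0 0")

```text
time: 27.95
ee_pos: [0.5368, -0.2895, 0.0887]
ee_rot: [-1.025, -2.969, 0.0]
contact_force: [0.6, -1.6, 0.3]
opening: 0.0485
grip_force: 45.0
```

Emit:
play_rows(moves="0 0 0.002 0;0 0 0.002 0;0 0 0.002 0;0 0 0.002 0;0 0 0.002 0;0 0 0 0;0 0 0 0")

```text
time: 28.65
ee_pos: [0.5369, -0.2895, 0.099]
ee_rot: [-1.025, -2.97, -0.0]
contact_force: [-0.4, 0.4, -0.9]
opening: 0.0484
grip_force: 45.0
```

Emit:
play_rows(moves="0 0 0.006 0;0 0 0.008 0;0 0 0.008 0;0 0 0.008 0;0 0 0.008 0;0 0 0.006 0;0 0 0.004 0;0 0 0 0;0 0 0 0;0 0 0 0;0 0 0 0;0 0 0 0")

```text
time: 29.85
ee_pos: [0.5369, -0.2894, 0.1467]
ee_rot: [-1.025, -2.969, -0.0]
contact_force: [-0.1, -1.2, -1.0]
opening: 0.0484
grip_force: 45.0
```

```bash
python3 - <<'E'
from h import *
w=imaging.grab_frame("wrist");s=imaging.grab_frame("side")
cv2.imwrite("pics/end.png",np.hstack([cv2.resize(w,(427,320))[:,:400],cv2.resize(s[210:370,260:460],(400,320))]))
print(status.observe()["contact_force"])
E
```

```text
[ 0.41634464 -0.33222499 -0.4729544 ]
```

View pics/end.png

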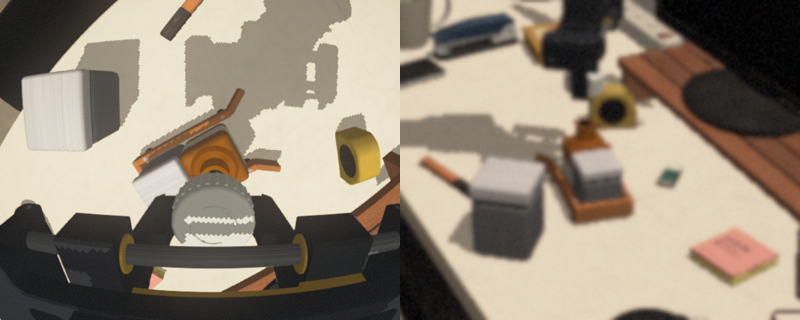

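The cap is held at about (213,208), above the open bottle neck at (215,155). The bottle and jar stand in the rails, and the other things are where they were. Handing in.

```bash
python3 -c "
from bench import job
print(job.job_done())"
```

```text
the job is handed in; nothing more can be done
None
```

I handed the job in at about 30 s: the jar is against the stop with the bottle right behind it in the rails, and the cap is off, held upright about 5 cm above the open bottle. The hand-in returned no verdict.

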